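# Set the wing-screw clamp on a panel: down to the stop, then a quarter turn back

## Task

The wooden panel on the table is held by two clamps; set the one that has the wing screw. Turn the wing screw clockwise until it bottoms and let go of it there, then take hold of it afresh and back it off (counter-clockwise) a quarter of a turn from the stop, so that the panel is free to move, and let go. Leave the round knurled screw of the other clamp as it is and do not shift the things standing about.

Things in the scene. Friction and masses are not known exactly. Their poses are not given: they have to be found in the camera images.
- panel: wooden panel lying flat, 140 (x) x 240 (y) x 14 mm, fixed to the table; origin at the centre of its underside. Two like steel clamps stand at its far (+x) edge, 130 mm apart along its y; either clamp may be on the left.
- wing_clamp: dark steel clamp with the wing screw, fixed; origin on the table, x and y axes parallel to the panel's. Upright at x = 76 to 88 mm (30 mm wide, 48 high), low foot to x = 110 mm; the arm (24 mm wide, top 48 mm above the table) reaches over the panel towards -x to a boss 28 mm across (top 52 mm above the table) at x = 15 mm, y = 0, in which the upright screw turns.
- wing_screw (a joint): wing screw's angle, rad: 0 = bottomed (hard stop), negative = that much still to turn clockwise seen from above (clockwise raises it); starts at -3.2 to -2.2, backs off to -5 at most. Stays where it is left (friction 0.06 N m), does not rise; the foot below it moves 4 mm a turn. At 0 the wings lie along the clamp's x (in line with its arm), at -1.57 across it.
- wing_grip (a point): point on the screw's axis, 75 mm above the table, where to grip: the two upright steel wings form one flat bar 44 mm long (along this point's x), 9 mm thick (along its y), from 60 to 84 mm above the table. The fingers close along this point's y, from above; fingertips may go down to 55 mm above the table.
- round_clamp: the other clamp, the same but with a round knurled screw, 26 mm across, top 78 mm above the table; origin and axes as for wing_clamp. Leave as it is.
- weight: round copper pressing weight, 41 mm across, 32 mm high, loose, standing on the panel between the clamps and nearer the robot; origin at the centre of its underside. Leave alone.
- loupe: black eye loupe standing on its rim, 37 mm across, 38 mm high, loose, in front of the panel; origin at the centre of its underside. Leave alone.
- cork_block: cork rubbing block, 42 x 62 x 28 mm, loose, in front of the panel; origin at the centre of its underside. Leave alone.
- jar: screw-capped jar, 42 mm across, 55 mm high, loose, behind the panel; origin at the centre of its underside. Leave alone.
- vial: slim capped vial, 23 mm across, 51 mm high, loose, behind the panel; origin at the centre of its underside. Leave alone.
- round_mark (a point): point on the rim of the round knurled screw's top, 12 mm from its axis, 78 mm above the table; it shows how that screw is turned. Leave as it is.

How it is judged:
By the outcome, as a careful person would: the job done as asked, in the order asked, and still so for the second after the job is handed in, with the robot touching nothing.
It also fails if it takes over 67 s, if anything falls off the work surface, if the arm or the gripper's body presses on something with over 40 N, if the wrist force passes 120 N, or if a joint passes its speed limit or range.

## Robot

A 6-joint arm with a two-finger parallel gripper is mounted at the origin on a cart in front of the work surface, level with it; the furniture and walls round the work are solid. World frame = base frame: x ahead of the robot, y to its left, z up, the work surface at z = 0. Lengths are in m, angles in rad, forces in N, time in s.
With the tool pointing down it reaches from about 0.4 to 0.825 m from the base axis. Payload 7 kg.
Tool frame: the origin (TCP) lies at the very end of the fingers, on their centre line; the grasp point (between the pads) lies 19 mm behind it; z points along the fingers, y is the line along which they close (so a half turn about z gives the same grasp; the last joint's range is limited). The gripper opens to 85 mm and grips with 20 to 120 N. Pads are 22 mm wide; open, the fingers measure 114 mm over their backs; the gripper's body (76 mm by 85 mm) begins 54 mm behind the grasp point. The pads swing forward as they close: fully open they stand 13 mm farther back than shut.
Start: joints at [-0.826, 0.359, 0.012, 0, -1.224, -0.288], TCP at [0.298, -0.606, 0.231] pointing down, gripper open.
Joint ranges: [-3.07, 3.07], [-1.43, 2.12], [-1.02, 1.25], [-3.03, 1.67], [-3.05, -0], [-3.03, 3.03]. Speed limits (rad/s): [2.39, 2.39, 3.01, 3.14, 3.14, 3.14].

## Interface

Orientations are given as a 3x3 rotation matrix whose columns are the frame's x, y, z axes.
In Python, from station import env, optics, read_state gives the robot as it stands (env), with the cameras (optics) and the readings as plain functions.
- The arm moves only by the shell command python3 steer.py 'ROWS' [FORCE]. ROWS is a JSON list that holds a single list of rows (three levels of brackets), with 1 to 5 rows, each of 5 numbers: the finger opening in m, then dx, dy, dz in fractions of the full range, 1 being 0.5 m, then a turn about the tool's z in fractions of the full range, 1 being 4 rad; each row is the pose to reach, as a shift and turn from the pose commanded when the command began, along the tool's axes at that moment; what a row does not reach only later rows make up. A row lasts 1/12 s, in which the tool goes at most 0.0417 m and 0.125 rad, less where a joint would pass 70% of its speed; a pose out of reach is approached as far as the arm can. The fingers move at their own pace and stop on an object; FORCE is the grip in N (left out, the last holds). Time passes only in rows, so rows that do not move let the fingers close. It prints the time, the measured TCP pose, the force, the opening and the grip force at its end. Input that does not fit is refused with a message, and nothing moves.
- read_state(): the state, without advancing time (a new reading comes with each control period).
- optics.camera(name): name is "side" or "top" or "wrist"; returns (picture, depth): 420x560x3 uint8, blue, green, red; 420x560 float32, m along the optical axis (not along the pixel's ray), 0 where there is no reading.
- optics.calibration(name): a dict with "vfov" (degrees; the focal length in pixels is half the picture's height over the tangent of half this angle, whatever the lens; pixels are square), "cx", "cy" (the principal point, pixels), "D" ([k1, k2, p1, p2, k3] as OpenCV has them; the pictures are not rectified), "R" (3x3) and "t" (3): a world point X has camera coordinates R X + t. Camera axes: x right, y down, z forward; pixel columns grow to the right and rows downward; lengths in m; the calibration is good to about 2 mm. A picture is of the moment at which its call begins: read the wrist's pose just before it. calibration takes no time and is no camera call; for the wrist camera it gives the pose at the moment of the call.
- env.hand_in(): hands the job in; it is judged then, once.
The state is a dict: "time": time; "q": joint angles; "dq": joint speeds; "joint_torque": joint torques, N m; "tool_pos": TCP position; "ee_rot": TCP orientation; "wrist_force": force on the tool from outside, world axes, zero at the start; "moment": the same for the moment, N m; "grip_width": finger opening in m; "gripper_force": force on a finger pad.
Only numpy, scipy, OpenCV 4.12 (cv2) and the standard library are available. Lean on these libraries where they do the work, as an engineer would, in place of code of your own. Each camera call takes 0.05 s, during which the arm holds its last target. There are 200 camera calls.

## Working session

There is one attempt and no reset: what is moved stays moved. The work goes in short steps, Python scripts to look and compute and a shell command to move; the robot and the scene stay as the last step left them, time stands still between calls to the robot, and variables do not carry over. Pictures are saved under pics/ and viewed, at most 10 in all, crops included, and the job is handed in when it is done.

```bash
ls; mkdir -p pics
python3 - <<'E'
from station import env, optics, read_state
import cv2,numpy as np
s=read_state();print(s['time'],s['tool_pos'],s['ee_rot'],s['grip_width'])
for n in['top','side']:
    p,d=optics.camera(n);cv2.imwrite(f'pics/{n}0.png',p);np.save(f'pics/{n}0.npy',d)
    c=optics.calibration(n);print(n,c)
E
```

```text
pics
station.py
steer.py
0.0 [ 0.29748231 -0.6053745   0.23035974] [[-8.97524745e-01 -4.40963231e-01 -8.72128121e-04]
 [-4.40964066e-01  8.97523630e-01  1.42365552e-03]
 [ 1.54975859e-04  1.66234322e-03 -9.99998606e-01]] 0.0857394075034362
top {'vfov': 53.67352801369673, 'cx': 274.5584120524292, 'cy': 214.7304578116042, 'D': array([-0.12148014,  0.        ,  0.        ,  0.        ,  0.        ]), 'R': array([[ 0.00925615, -0.9994079 , -0.03313872],
       [-0.99903507, -0.00781966, -0.04321775],
       [ 0.04293303,  0.03350678, -0.99851592]]), 't': array([-0.03490748,  0.55760341,  0.89885853])}
side {'vfov': 45.346124855275306, 'cx': 278.6999228284303, 'cy': 211.65173858013824, 'D': array([-0.06385409,  0.        ,  0.        ,  0.        ,  0.        ]), 'R': array([[ 0.99973322,  0.02301335, -0.00196961],
       [ 0.01047833, -0.52787793, -0.84925561],
       [-0.02058393,  0.84900841, -0.52797825]]), 't': array([-0.55858807,  0.02664135,  0.92791726])}
```

View pics/top0.png

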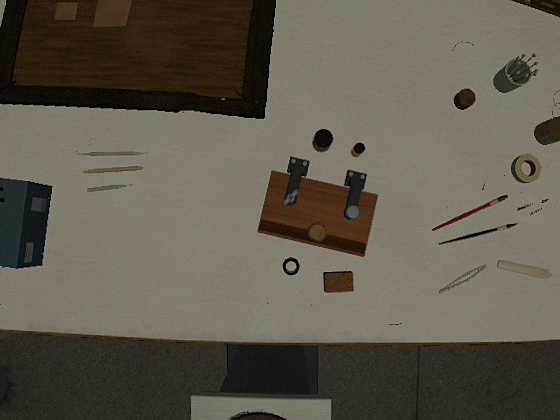

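View pics/side0.png

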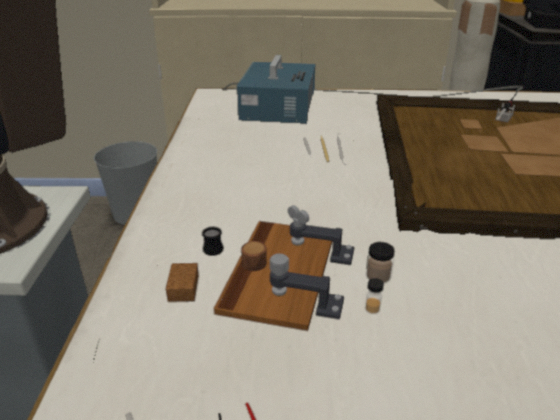

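The top view shows the wing clamp on the left (screw near 290,198) and the round one near (352,212). The weight is at (317,232), loupe (291,266), cork (338,281), jar (323,139) and vial (358,148). The side view shows the wings near (298,215).

```bash
cat > h.py <<'E'
from station import env, optics, read_state
import cv2,numpy as np
def K(c):
    f=210/np.tan(np.radians(c['vfov'])/2);return np.array([[f,0,c['cx']],[0,f,c['cy']],[0,0,1]])
def ray(c,uv):
    p=cv2.undistortPoints(np.array(uv,float).reshape(-1,1,2),K(c),c['D']).reshape(-1,2)
    return -c['R'].T@c['t'],np.c_[p,np.ones(len(p))]@c['R']
def onz(c,uv,z):
    o,r=ray(c,uv);return o+r*((z-o[2])/r[:,2])[:,None]
def pts(c,d):   # world point of each pixel
    v,u=np.mgrid[:420,:560];o,r=ray(c,np.c_[u.ravel(),v.ravel()])
    return (o+r*d.reshape(-1,1)).reshape(420,560,3)
E
python3 - <<'E'
from h import *
t=cv2.imread('pics/top0.png');s=cv2.imread('pics/side0.png')
a=cv2.resize(t[145:245,250:390],None,fx=4,fy=4,interpolation=cv2.INTER_CUBIC)
b=cv2.resize(s[195:325,215:390],None,fx=3,fy=3,interpolation=cv2.INTER_CUBIC)
im=np.zeros((400+200,800,3),np.uint8);
cv2.imwrite('pics/c1.png',cv2.convertScaleAbs(a,alpha=1.8));cv2.imwrite('pics/c2.png',cv2.convertScaleAbs(b,alpha=1.3))
for n in['top','side']:
    d=np.load(f'pics/{n}0.npy');c=optics.calibration(n);P=pts(c,d)
    roi=(slice(145,245),slice(250,390)) if n=='top' else (slice(195,325),slice(215,390))
    Q=P[roi].reshape(-1,3);Q=Q[d[roi].ravel()>0]
    h=Q[(Q[:,2]>.058)&(Q[:,2]<.09)]
    lab=cv2.kmeans(h[:,:2].astype(np.float32),2,None,(3,50,1e-5),5,cv2.KMEANS_PP_CENTERS)[1].ravel()
    for k in 0,1:
        g=h[lab==k];m=g.mean(0);w,V=np.linalg.eigh(np.cov(g[:,:2].T));print(n,len(g),m,g.max(0)-g.min(0),np.sqrt(w)*1e3,np.degrees(np.arctan2(V[1,1],V[0,1])),g[:,2].max())
    p=Q[(abs(Q[:,2]-.014)<.004)]
    r=cv2.minAreaRect((p[:,:2]*1000).astype(np.float32));print('panel',r)
c=optics.calibration('top')
print(onz(c,[(272,171),(378,194),(366,255),(258,233)],.014))
print('jar',onz(c,[(323,137)],.055),'vial',onz(c,[(358,148)],.051),'weight',onz(c,[(317,232)],.046))
E
```

```text
top 153 [ 0.56324154 -0.19004248  0.07612803] [0.02718069 0.02736825 0.0190995 ] [6.98923695 7.18504075] 145.27882630930696 0.08006451132860104
top 115 [ 0.59109646 -0.06358582  0.07854161] [0.03311253 0.03256156 0.0222332 ] [ 3.20384329 11.99606681] 135.56472637911426 0.08611508469109674
panel ((604.0165405273438, -132.7082977294922), (239.39547729492188, 223.77622985839844), 77.4590835571289)
side 287 [ 0.5911145  -0.06662238  0.07409467] [0.03430503 0.0310087  0.02765012] [ 2.54953802 11.91326642] 136.95173583691678 0.08568648103332432
side 346 [ 0.56328758 -0.19512169  0.07302249] [0.02721163 0.02588421 0.0214663 ] [6.56535342 7.29292029] -174.52500947045462 0.0798309164882835
panel ((589.8508911132812, -129.82925415039062), (242.77947998046875, 289.8013610839844), 76.67584991455078)
[[ 0.65404885 -0.0237014   0.014     ]
 [ 0.60501389 -0.25658806  0.014     ]
 [ 0.47156178 -0.23026903  0.014     ]
 [ 0.51750157  0.00563216  0.014     ]]
jar [[ 0.72095113 -0.13233636  0.055     ]] vial [[ 0.69887852 -0.20679612  0.051     ]] weight [[ 0.52076033 -0.12090132  0.046     ]]
```

View pics/c1.png

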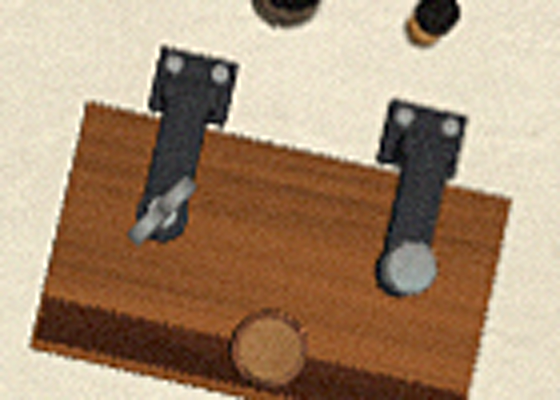

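View pics/c2.png

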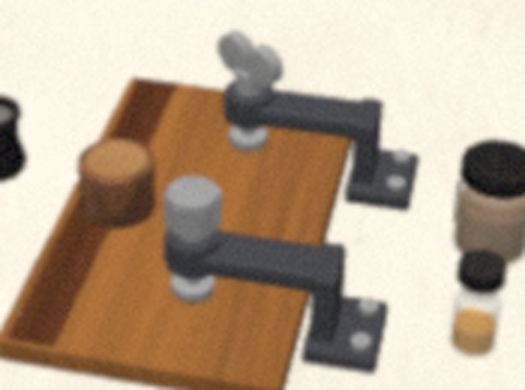

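Screw axis is about (0.591, -0.065). The two screws are 130 mm apart, as they should be. Panel yaw is about -12°. The wings lie at 136° in world, so the screw is at about -2.58 rad, which is in the given range. Moving over it now.

The rows are not in the units I measure in: shifts go in shares of 0.5 m and turns go in shares of 4 rad. I convert before sending: -0.168 m is -0.336, -0.034 m is -0.068.

```bash
python3 steer.py '[[[0.085, -0.068, 0.048, 0, 0], [0.085, -0.134, 0.096, 0, 0], [0.085, -0.202, 0.144, 0, 0], [0.085, -0.268, 0.19, 0, 0], [0.085, -0.336, 0.238, 0, 0]]]' 60
python3 steer.py '[[[0.085, -0.068, 0.048, 0, 0], [0.085, -0.134, 0.096, 0, 0], [0.085, -0.202, 0.144, 0, 0], [0.085, -0.268, 0.19, 0, 0], [0.085, -0.336, 0.238, 0, 0]]]'
python3 -c "
from station import env, optics, read_state
s=read_state();print(s['q'],s['tool_pos'],s['ee_rot'])"
```

```text
time: 0.52
tool_pos: [0.3962, -0.4232, 0.2309]
ee_rot: [[-0.898, -0.441, -0.001], [-0.441, 0.898, 0.0], [0.0, 0.001, -1.0]]
wrist_force: [1.6, -1.3, 0.1]
grip_width: 0.0848
gripper_force: 0.0
time: 0.93
tool_pos: [0.4946, -0.242, 0.2312]
ee_rot: [[-0.897, -0.441, -0.0], [-0.441, 0.897, 0.0], [0.0, 0.0, -1.0]]
wrist_force: [0.5, -1.1, 0.6]
grip_width: 0.085
gripper_force: 0.0
[-9.94203658e-02  1.54789100e-01 -2.64272051e-01 -1.18150052e-04
 -1.15188040e+00 -1.01457934e+00] [ 0.49458925 -0.24204624  0.23124638] [[-8.97491229e-01 -4.41032284e-01 -1.33786297e-04]
 [-4.41032299e-01  8.97491224e-01  1.21814386e-04]
 [ 6.63479510e-05  1.68331421e-04 -9.99999984e-01]]
```

Converted, -0.165 m is -0.33, -0.132 m is -0.264, -0.125 rad is -0.0313.

```bash
python3 steer.py '[[[0.085, -0.066, 0.046, 0, -0.0313], [0.085, -0.132, 0.092, 0, -0.0625], [0.085, -0.198, 0.14, 0, -0.0938], [0.085, -0.264, 0.186, 0, -0.125], [0.085, -0.33, 0.232, 0, -0.1563]]]'
python3 steer.py '[[[0.085, 0, 0, 0.02, -0.0313], [0.085, 0, 0, 0.04, -0.0625], [0.085, 0, 0, 0.06, -0.0938], [0.085, 0, 0, 0.06, -0.125], [0.085, 0, 0, 0.06, -0.1563]]]'
python3 steer.py '[[[0.085, 0, 0, 0, -0.0313], [0.085, 0, 0, 0, -0.0625], [0.085, 0, 0, 0, -0.0938], [0.085, 0, 0, 0, -0.125], [0.085, 0, 0, 0, -0.1563]]]'
python3 - <<'E'
from h import *
s=read_state();print(s['q'],s['tool_pos'])
R=s['ee_rot'];print(np.degrees(np.arctan2(R[1,:2],R[0,:2])))
c=optics.calibration('wrist');p,d=optics.camera('wrist');cv2.imwrite('pics/w1.png',p)
P=pts(c,d);h=P[(d>0)&(P[...,2]>.062)&(P[...,2]<.09)]
h=h[np.hypot(h[:,0]-.591,h[:,1]+.065)<.035]
w,V=np.linalg.eigh(np.cov(h[:,:2].T));print(len(h),h.mean(0),np.sqrt(w),np.degrees(np.arctan2(V[1,1],V[0,1])))
print(cv2.minAreaRect((h[:,:2]*1000).astype(np.float32)))
E
```

```text
time: 1.35
tool_pos: [0.5915, -0.065, 0.2312]
ee_rot: [[-0.464, -0.886, -0.0], [-0.886, 0.464, 0.0], [0.0, 0.0, -1.0]]
wrist_force: [0.0, -0.3, 0.7]
grip_width: 0.0848
gripper_force: 0.0
time: 1.77
tool_pos: [0.5905, -0.0669, 0.2]
ee_rot: [[0.142, -0.99, -0.002], [-0.99, -0.142, -0.0], [-0.0, 0.002, -1.0]]
wrist_force: [-0.3, -1.0, 0.6]
grip_width: 0.0851
gripper_force: 0.0
time: 2.18
tool_pos: [0.5909, -0.0671, 0.2009]
ee_rot: [[0.694, -0.72, -0.001], [-0.72, -0.694, 0.0], [-0.001, 0.001, -1.0]]
wrist_force: [-0.3, 0.4, -0.4]
grip_width: 0.0853
gripper_force: 0.0
[ 2.15165651e-01  2.49781293e-01 -2.14349202e-01 -2.11699829e-04
 -1.10753154e+00  5.51959927e-01] [ 0.59088118 -0.06711837  0.20086566]
[ -46.05237827 -136.05235579]
676 [ 0.59403985 -0.06416796  0.07886452] [0.00318184 0.01157177] 135.30642758534017
((593.1671142578125, -62.89545440673828), (14.883960723876953, 41.84613800048828), 44.126216888427734)
```

View pics/w1.png

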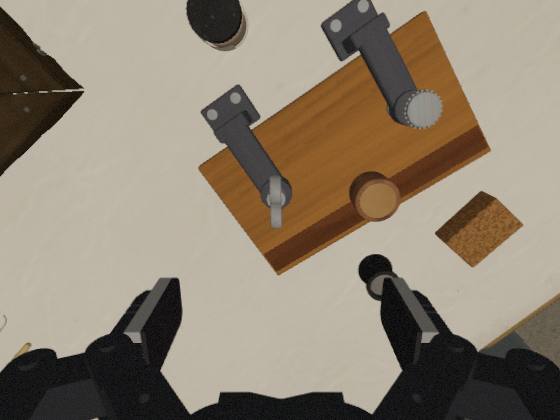

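The wrist view shows the wings vertical at column 276, with the finger midline near 281. They are aligned. Descending.

Converted, 0.11 m is 0.22, -0.002 m is -0.004.

```bash
python3 steer.py '[[[0.05, -0.002, -0.004, 0.06, 0], [0.05, -0.002, -0.004, 0.12, 0], [0.05, -0.002, -0.004, 0.18, 0], [0.05, -0.002, -0.004, 0.22, 0], [0.05, -0.002, -0.004, 0.22, 0]]]'
python3 steer.py '[[[0.05, 0, 0, 0.03, 0], [0.05, 0, 0, 0.05, 0], [0.05, 0, 0, 0.066, 0], [0.05, 0, 0, 0.066, 0], [0.05, 0, 0, 0.066, 0]]]'
```

```text
time: 2.65
tool_pos: [0.5886, -0.0653, 0.0865]
ee_rot: [[0.687, -0.727, -0.008], [-0.727, -0.687, -0.001], [-0.005, 0.006, -1.0]]
wrist_force: [-1.8, 0.2, -0.2]
grip_width: 0.0502
gripper_force: 0.0
time: 3.07
tool_pos: [0.592, -0.065, 0.0586]
ee_rot: [[0.689, -0.724, -0.0], [-0.724, -0.689, -0.0], [-0.0, 0.0, -1.0]]
wrist_force: [0.3, 0.7, 0.1]
grip_width: 0.0502
gripper_force: 0.0
```

```bash
python3 steer.py '[[[0, 0, 0, 0, 0], [0, 0, 0, 0, 0], [0, 0, 0, 0, 0], [0, 0, 0, 0, 0], [0, 0, 0, 0, 0]]]' 40
python3 steer.py '[[[0, 0, 0, 0, 0], [0, 0, 0, 0, 0], [0, 0, 0, 0, 0]]]'
```

```text
time: 3.48
tool_pos: [0.5937, -0.0639, 0.0595]
ee_rot: [[0.69, -0.724, 0.004], [-0.724, -0.69, 0.001], [0.002, -0.004, -1.0]]
wrist_force: [2.4, 4.7, 2.1]
grip_width: 0.0133
gripper_force: 39.0
time: 3.73
tool_pos: [0.5937, -0.064, 0.0594]
ee_rot: [[0.69, -0.724, 0.004], [-0.724, -0.69, 0.001], [0.002, -0.003, -1.0]]
wrist_force: [1.8, 5.3, 1.9]
grip_width: 0.0133
gripper_force: 39.0
```

```bash
cat > m.py <<'E'
from h import *
s=read_state();R=s['ee_rot'];a=np.degrees(np.arctan2(R[1,1],R[0,1]))%360
print('t',s['time'],'yaw_y',a,'F',s['wrist_force'],'M',s['moment'],'q6',s['q'][5],'w',s['grip_width'],'p',s['tool_pos'])
E
python3 m.py; python3 steer.py '[[[0, 0, -0.004, 0, 0.025], [0, 0, -0.004, 0, 0.05], [0, 0, -0.004, 0, 0.075], [0, 0, -0.004, 0, 0.1], [0, 0, -0.004, 0, 0.1]]]' ; python3 m.py
```

```text
t 3.7333 yaw_y 223.63063968639716 F [1.8360058  5.32547796 1.8946303 ] M [ 1.81747852 -0.64517454  0.07345934] q6 0.5423448987908137 w 0.013328231139292497 p [ 0.59366614 -0.0639537   0.0594426 ]
time: 4.15
tool_pos: [0.5931, -0.0642, 0.0594]
ee_rot: [[0.347, -0.938, -0.0], [-0.938, -0.347, -0.001], [0.001, 0.0, -1.0]]
wrist_force: [-3.5, -1.9, 6.3]
grip_width: 0.0129
gripper_force: 39.5
t 4.15 yaw_y 200.33033608074405 F [-3.50954659 -1.86916289  6.26781977] M [-0.66862374  1.05120712  0.00538893] q6 0.13429158048316592 w 0.012877849791996559 p [ 0.59307799 -0.06419986  0.05937089]
```

Converted, 0.6 rad is 0.15.

```bash
for i in 1 2 3; do :; done; python3 steer.py '[[[0, 0, 0, 0, 0.03], [0, 0, 0, 0, 0.06], [0, 0, 0, 0, 0.09], [0, 0, 0, 0, 0.12], [0, 0, 0, 0, 0.15]]]'; python3 m.py
python3 steer.py '[[[0, 0, 0, 0, 0.03], [0, 0, 0, 0, 0.06], [0, 0, 0, 0, 0.09], [0, 0, 0, 0, 0.12], [0, 0, 0, 0, 0.15]]]' >/dev/null; python3 m.py
python3 steer.py '[[[0, 0, 0, 0, 0.03], [0, 0, 0, 0, 0.06], [0, 0, 0, 0, 0.09], [0, 0, 0, 0, 0.12], [0, 0, 0, 0, 0.15]]]'; python3 m.py
python3 - <<'E'
from h import *
p,d=optics.camera('side');q,d=optics.camera('wrist')
a=cv2.resize(p[150:290,200:390],(570,420));cv2.imwrite('pics/v1.png',cv2.resize(np.hstack([a,q]),(800,297)))
E
```

```text
time: 4.57
tool_pos: [0.592, -0.0643, 0.0593]
ee_rot: [[-0.243, -0.97, -0.002], [-0.97, 0.243, -0.001], [0.001, 0.002, -1.0]]
wrist_force: [-6.7, -0.5, 10.4]
grip_width: 0.013
gripper_force: 39.9
t 4.5667 yaw_y 165.96418000247334 F [-6.71708045 -0.49571169 10.44146546] M [-0.13479613  2.62405961  0.09418406] q6 -0.46530685807304695 w 0.012990989167287 p [ 0.59202871 -0.06428852  0.05933421]
t 4.9833 yaw_y 131.57475679855304 F [-11.03014224   3.80720655  13.30309072] M [1.50951297 3.9790367  0.08007683] q6 -1.0653028281931987 w 0.013043430557381072 p [ 0.59107324 -0.06380394  0.05925323]
time: 5.4
tool_pos: [0.5906, -0.0629, 0.0592]
ee_rot: [[-0.992, -0.125, -0.004], [-0.125, 0.992, 0.001], [0.004, 0.001, -1.0]]
wrist_force: [-12.2, 9.4, 15.9]
grip_width: 0.0129
gripper_force: 40.5
t 5.4 yaw_y 97.19225447532732 F [-12.15629435   9.40241134  15.94773549] M [3.62442908 4.77313046 0.04227179] q6 -1.6652939434035945 w 0.012937683080942473 p [ 0.59061722 -0.06286195  0.05924931]
```

View pics/v1.png

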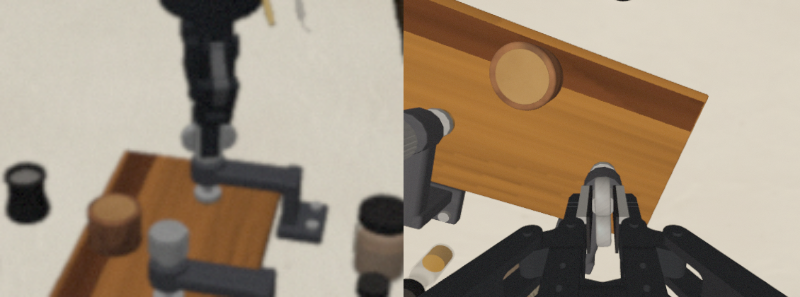

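Side view shows the fingers gripping the wings and the weight undisturbed. Recentring slightly while turning on to the stop.

Converted, -0.003 m is -0.006, -0.002 m is -0.004, 0.24 rad is 0.06.

```bash
python3 steer.py '[[[0, 0.004, 0.004, -0.004, 0.015], [0, 0.006, 0.006, -0.006, 0.03], [0, 0.006, 0.006, -0.006, 0.045], [0, 0.006, 0.006, -0.006, 0.06], [0, 0.006, 0.006, -0.006, 0.06]]]' >/dev/null; python3 m.py
python3 steer.py '[[[0, 0, 0, 0, 0.01], [0, 0, 0, 0, 0.02], [0, 0, 0, 0, 0.02]]]'>/dev/null; python3 m.py
python3 steer.py '[[[0, 0, 0, 0, 0.01], [0, 0, 0, 0, 0.02], [0, 0, 0, 0, 0.02]]]'>/dev/null; python3 m.py
```

```text
t 5.9167 yaw_y 83.54249016680082 F [  7.20158524  -6.72858645 -18.12413215] M [-2.62971841 -3.01977926 -0.03613388] q6 -1.9090164652535457 w 0.012954062437268756 p [ 0.5901915  -0.06195223  0.05979916]
t 6.1667 yaw_y 79.02828246848965 F [  8.22241754  -6.45271949 -18.12754946] M [-2.33246907 -2.93059069 -0.00380721] q6 -1.9877436378436444 w 0.013113137383918581 p [ 0.59022827 -0.06183917  0.05983206]
t 6.4167 yaw_y 74.45829786678594 F [  7.94671812  -5.36563292 -17.9698864 ] M [-2.08404476 -2.89922992  0.15899213] q6 -2.0676171879606047 w 0.013135458041319775 p [ 0.59025986 -0.0616983   0.05982728]
```

Converted, 0.0015 m is 0.003, -0.001 m is -0.002, 0.03 rad is 0.0075.

```bash
python3 steer.py '[[[0, -0.002, -0.002, 0.003, 0.0075], [0, -0.002, -0.002, 0.003, 0.0075], [0, -0.002, -0.002, 0.003, 0.0075]]]'>/dev/null; python3 m.py
python3 steer.py '[[[0, 0, 0, 0, 0.0075], [0, 0, 0, 0, 0.0075]]]'>/dev/null; python3 m.py
python3 steer.py '[[[0, 0, 0, 0, 0.0075], [0, 0, 0, 0, 0.0075]]]'>/dev/null; python3 m.py
```

```text
t 6.6667 yaw_y 72.92159426959147 F [ 0.44416518  2.8528457  -4.99453814] M [1.18165105 0.00813458 0.2364843 ] q6 -2.092471420379667 w 0.012974929961831817 p [ 0.59042353 -0.06187187  0.05957502]
t 6.8333 yaw_y 71.15905893095194 F [-0.55917872  4.69362163 -4.15253544] M [1.48497658 0.05667914 0.35635107] q6 -2.123489479496601 w 0.012770342944400189 p [ 0.590471   -0.06182494  0.05960958]
t 7.0 yaw_y 69.39307582098441 F [-4.03800459  8.46173061  1.11571273] M [ 3.09589009  1.90308276 -0.0499763 ] q6 -2.153686354586524 w 0.012860195306068677 p [ 0.5892012  -0.06139896  0.05953269]
```

The moment climbed to 0.36 N m while the turn stalled, then the pads slipped, so the screw is on the stop. Letting go and checking.

Converted, -0.12 m is -0.24, -0.09 m is -0.18.

```bash
python3 steer.py '[[[0.05, 0, 0, 0, 0], [0.05, 0, 0, 0, 0], [0.05, 0, 0, 0, 0], [0.05, 0, 0, 0, 0], [0.05, 0, 0, 0, 0]]]'>/dev/null; python3 m.py
python3 steer.py '[[[0.05, 0, 0, -0.06, 0], [0.05, 0, 0, -0.12, 0], [0.05, 0, 0, -0.18, 0], [0.05, 0, 0, -0.24, 0], [0.05, 0, 0, -0.24, 0]]]'>/dev/null; python3 m.py
cat > look.py <<'E'
from h import *
import sys
s=read_state();n=sys.argv[1]
for cam in sys.argv[2:]:
    c=optics.calibration(cam);p,d=optics.camera(cam);cv2.imwrite(f'pics/{n}_{cam}.png',p)
    P=pts(c,d);m=(d>0)&(P[...,2]>.066)&(P[...,2]<.09)&(np.hypot(P[...,0]-.591,P[...,1]+.064)<.03)
    h=P[m]
    if len(h)<10: print(cam,len(h));continue
    w,V=np.linalg.eigh(np.cov(h[:,:2].T));a=np.degrees(np.arctan2(V[1,1],V[0,1]))%180
    print(cam,len(h),h.mean(0),np.sqrt(w),'wing dir',a,cv2.minAreaRect((h[:,:2]*1000).astype(np.float32)))
E
python3 look.py a wrist top
```

```text
t 7.4167 yaw_y 69.47674620277786 F [-0.40138453 -0.55824176  0.45510639] M [-0.03308868 -0.01460965  0.04057394] q6 -2.152605244147289 w 0.049841786765952384 p [ 0.59093581 -0.06250371  0.06005679]
t 7.8333 yaw_y 69.53924216588861 F [ 2.15660717 -0.21862833  0.80715659] M [ 0.00032778 -0.24448699 -0.00792966] q6 -2.1526182809031 w 0.05021891745438281 p [ 0.59413571 -0.06250483  0.18667027]
wrist 712 [ 0.58933956 -0.06187594  0.08003662] [0.00276131 0.0120219 ] wing dir 170.25178591162248 ((591.2185668945312, -62.10660934448242), (14.268331527709961, 42.153629302978516), 82.54728698730469)
top 0
```

View pics/a_wrist.png

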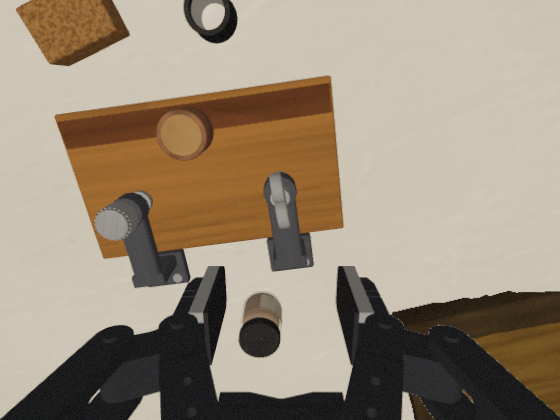

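The wrist view shows the wings at (280,200) lying nearly along the clamp arm, as at the stop; nothing else has moved. I'll measure the angle more finely against the panel edge.

```bash
cat > fine.py <<'E'
from h import *
from collections import defaultdict
for cam in 'wrist','side':
    c=optics.calibration(cam);p,d=optics.camera(cam);P=pts(c,d)
    near=(d>0)&(np.hypot(P[...,0]-.591,P[...,1]+.064)<.03)
    for lo in(.062,.07,.076,.080):
        h=P[near&(P[...,2]>lo)&(P[...,2]<.09)]
        w,V=np.linalg.eigh(np.cov(h[:,:2].T));print(cam,lo,len(h),h.mean(0).round(4),'dir',round(np.degrees(np.arctan2(V[1,1],V[0,1]))%180,1))
    # clamp arm top, beyond the boss: axis direction by row centres
    for z0,z1,tag in((.0445,.0515,'arm'),):
        q=P[(d>0)&(P[...,2]>z0)&(P[...,2]<z1)]
        u=(q[:,:2]-[.591,-.063])@np.array([[np.cos(-.213),-np.sin(-.213)],[np.sin(-.213),np.cos(-.213)]])
        k=(u[:,0]>.016)&(u[:,0]<.06)&(abs(u[:,1])<.02);u=u[k]
        b=np.digitize(u[:,0],np.arange(.016,.06,.004));C=np.array([[u[b==i,0].mean(),(u[b==i,1].min()+u[b==i,1].max())/2] for i in set(b) if (b==i).sum()>5])
        f=np.polyfit(C[:,0],C[:,1],1);print(cam,tag,k.sum(),'dir',-12.2+np.degrees(np.arctan(f[0])),'lateral at axis mm',f[1]*1e3)
E
python3 fine.py
```

```text
wrist 0.062 798 [ 0.5894 -0.0617  0.0787] dir 170.5
wrist 0.07 704 [ 0.5891 -0.0619  0.0805] dir 170.2
wrist 0.076 647 [ 0.5899 -0.0622  0.0811] dir 170.3
wrist 0.08 456 [ 0.5907 -0.0624  0.0822] dir 170.2
wrist arm 1044 dir -12.841194649469397 lateral at axis mm 0.7131946901119242
side 0.062 320 [ 0.5915 -0.0659  0.0745] dir 170.5
side 0.07 224 [ 0.5918 -0.0654  0.0778] dir 170.6
side 0.076 141 [ 0.5916 -0.0648  0.0806] dir 170.6
side 0.08 82 [ 0.5919 -0.0643  0.0824] dir 170.9
side arm 248 dir -11.53200024247446 lateral at axis mm -1.162747257157353
```

Both cameras put the wings at 170.4° and the clamp axis at about 167.7°, so the screw may be 2–3° short. I'll re-grip square to the wings with a firmer hold, press it to the stop, relax the torque and only then release.

Converted, 0.12 m is 0.24, 0.06 m is 0.12, -0.19 rad is -0.0475.

```bash
python3 steer.py '[[[0.05, 0, 0, 0.06, -0.025], [0.05, 0, 0, 0.12, -0.0475], [0.05, 0, 0, 0.18, -0.0475], [0.05, 0, 0, 0.22, -0.0475], [0.05, 0, 0, 0.24, -0.0475]]]'>/dev/null; python3 m.py
python3 steer.py '[[[0.05, 0, 0, 0, 0], [0.05, 0, 0, 0, 0]]]'>/dev/null; python3 m.py
python3 steer.py '[[[0, 0, 0, 0, 0], [0, 0, 0, 0, 0], [0, 0, 0, 0, 0], [0, 0, 0, 0, 0], [0, 0, 0, 0, 0]]]' 80 >/dev/null; python3 m.py; python3 fine.py | grep dir
```

```text
t 8.45 yaw_y 80.32734369932344 F [-0.11461978 -0.13845014 -0.09060585] M [ 0.01446925  0.05027798 -0.03428765] q6 -1.9627336243870117 w 0.05008929186031438 p [ 0.58787673 -0.06272795  0.055388  ]
t 8.6167 yaw_y 80.37735817938287 F [0.28092345 0.64177538 0.43077794] M [-0.00925594 -0.03470721  0.05293148] q6 -1.962801541500312 w 0.04971872169546945 p [ 0.59057956 -0.06244721  0.05936544]
t 9.0333 yaw_y 80.38302642777259 F [-0.90423198  0.05158998  4.44040314] M [ 0.00055894  0.39868526 -0.02831526] q6 -1.962759927906111 w 0.010011152764423261 p [ 0.591583   -0.0622423   0.06149047]
wrist 0.062 4300 [ 0.5848 -0.0615  0.0794] dir 168.1
wrist 0.07 3926 [ 0.585  -0.0615  0.0806] dir 169.2
wrist 0.076 3294 [ 0.586  -0.0617  0.082 ] dir 169.6
wrist 0.08 2377 [ 0.5869 -0.0619  0.0834] dir 170.0
wrist arm 700 dir -10.612538285242259 lateral at axis mm 1.157422904426321
side 0.062 322 [ 0.5918 -0.0717  0.0765] dir 0.5
side 0.07 256 [ 0.5918 -0.0719  0.0792] dir 2.7
side 0.076 171 [ 0.5922 -0.0718  0.0822] dir 11.3
side 0.08 117 [ 0.5928 -0.0722  0.0841] dir 32.2
side arm 239 dir -11.606265974900799 lateral at axis mm -1.265033240826526
```

Width is 10 mm now, a flush grip. Inching clockwise.

Converted, 0.02 rad is 0.005.

```bash
python3 steer.py '[[[0, 0, 0, 0, 0.005], [0, 0, 0, 0, 0.005], [0, 0, 0, 0, 0.005]]]'>/dev/null; python3 m.py
python3 steer.py '[[[0, 0, 0, 0, 0.005], [0, 0, 0, 0, 0.005], [0, 0, 0, 0, 0.005]]]'>/dev/null; python3 m.py
python3 steer.py '[[[0, 0, 0, 0, 0.005], [0, 0, 0, 0, 0.005], [0, 0, 0, 0, 0.005]]]'>/dev/null; python3 m.py
```

```text
t 9.3833 yaw_y 79.22637605645926 F [-1.65138102  0.44523336  4.99856031] M [ 0.03866891  0.43521833 -0.03864662] q6 -1.9829455161987866 w 0.010230174378925134 p [ 0.59157821 -0.06221238  0.06147762]
t 9.6333 yaw_y 78.0783518785864 F [-2.28517669  0.25779309  5.99445137] M [ 0.01286807  0.41613795 -0.07299781] q6 -2.002970808824692 w 0.01015409034783024 p [ 0.59159113 -0.06221832  0.06149177]
t 9.8833 yaw_y 76.93679212360522 F [-1.77739704 -0.48907983  5.24015933] M [ 0.0518377   0.42767023 -0.02271923] q6 -2.0229149038732306 w 0.010096763216079873 p [ 0.59157351 -0.0622272   0.0614885 ]
```

Converted, 0.02 rad is 0.005.

```bash
python3 steer.py '[[[0, 0, 0, 0, 0.005], [0, 0, 0, 0, 0.005], [0, 0, 0, 0, 0.005]]]'>/dev/null; python3 m.py
python3 steer.py '[[[0, 0, 0, 0, 0.005], [0, 0, 0, 0, 0.005], [0, 0, 0, 0, 0.005]]]'>/dev/null; python3 m.py
python3 steer.py '[[[0, 0, 0, 0, 0.005], [0, 0, 0, 0, 0.005], [0, 0, 0, 0, 0.005]]]'>/dev/null; python3 m.py
```

```text
t 10.1333 yaw_y 75.80420868172499 F [-1.20028556 -0.26890091  5.25286279] M [0.02625626 0.38890179 0.05153586] q6 -2.042779344096371 w 0.010179386442464704 p [ 0.59157781 -0.06218453  0.06150507]
t 10.3833 yaw_y 74.66678439930203 F [-1.69855076  0.13994154  5.56803875] M [0.1297331  0.46098216 0.15299083] q6 -2.062696844486232 w 0.010412452720124013 p [ 0.5915873  -0.0621678   0.06148713]
t 10.6333 yaw_y 73.53156401060917 F [-1.04846405  0.072379    4.74297508] M [0.19908906 0.48175674 0.29210916] q6 -2.0825704704597103 w 0.010164495673747512 p [ 0.59159177 -0.0621496   0.06148619]
```

The moment is rising steeply (0.29 N m), so the screw is on the hard stop. Easing the torque, then releasing.

Converted, -0.035 rad is -0.0088.

```bash
python3 steer.py '[[[0, 0, 0, 0, -0.0088], [0, 0, 0, 0, -0.0088], [0, 0, 0, 0, -0.0088]]]'>/dev/null; python3 m.py
python3 steer.py '[[[0.05, 0, 0, 0, 0], [0.05, 0, 0, 0, 0], [0.05, 0, 0, 0, 0], [0.05, 0, 0, 0, 0], [0.05, 0, 0, 0, 0]]]'>/dev/null; python3 m.py
python3 steer.py '[[[0.05, 0, 0, -0.06, 0], [0.05, 0, 0, -0.12, 0], [0.05, 0, 0, -0.18, 0], [0.05, 0, 0, -0.22, 0], [0.05, 0, 0, -0.22, 0]]]'>/dev/null; python3 steer.py '[[[0.05, 0, 0, 0, 0], [0.05, 0, 0, 0, 0]]]'>/dev/null;  python3 m.py; python3 fine.py
```

```text
t 10.8833 yaw_y 75.54913936172613 F [-1.95322608  1.43772758  4.63526477] M [0.08946717 0.46059715 0.28923428] q6 -2.047310854543915 w 0.01037303148404761 p [ 0.59160036 -0.06218781  0.06149803]
t 11.3 yaw_y 75.48732486339608 F [ 0.13889396 -0.06725428 -0.47493735] M [0.05168303 0.00355113 0.03790654] q6 -2.047791123709466 w 0.04997833417685937 p [ 0.59073871 -0.06225746  0.05982499]
t 11.8833 yaw_y 75.47617741995882 F [-0.5403676   0.03608321 -0.34186012] M [-0.02279816  0.02875411  0.01813997] q6 -2.047771261819475 w 0.0497975440926994 p [ 0.59022641 -0.06223192  0.16920748]
wrist 0.062 835 [ 0.5891 -0.0621  0.0789] dir 167.6
wrist 0.07 742 [ 0.5888 -0.062   0.0806] dir 167.5
wrist 0.076 692 [ 0.5897 -0.0622  0.0811] dir 167.7
wrist 0.08 499 [ 0.5908 -0.0624  0.0821] dir 167.4
wrist arm 1132 dir -12.50627308230667 lateral at axis mm 0.4138192301116519
side 0.062 313 [ 0.5913 -0.0659  0.0744] dir 168.1
side 0.07 218 [ 0.5914 -0.0656  0.0779] dir 168.4
side 0.076 138 [ 0.5914 -0.0651  0.0806] dir 168.3
side 0.08 77 [ 0.5914 -0.0645  0.0825] dir 169.3
side arm 252 dir -13.075567097433668 lateral at axis mm -0.7488589418021384
```

Bottomed: the wings are at 167.7°, in line with the arm. Taking a fresh, square hold and backing off 90°.

Converted, 0.108 m is 0.216, 0.09 m is 0.18, -0.04 rad is -0.01.

```bash
python3 steer.py '[[[0.05, 0, 0, 0.06, -0.01], [0.05, 0, 0, 0.12, -0.01], [0.05, 0, 0, 0.18, -0.01], [0.05, 0, 0, 0.216, -0.01], [0.05, 0, 0, 0.216, -0.01]]]'>/dev/null
python3 steer.py '[[[0.05, 0, 0, 0, 0], [0.05, 0, 0, 0, 0]]]'>/dev/null; python3 m.py
python3 steer.py '[[[0, 0, 0, 0, 0], [0, 0, 0, 0, 0], [0, 0, 0, 0, 0], [0, 0, 0, 0, 0], [0, 0, 0, 0, 0]]]' 80 >/dev/null; python3 m.py
python3 steer.py '[[[0, 0, 0, 0, -0.025], [0, 0, 0, 0, -0.05], [0, 0, 0, 0, -0.075], [0, 0, 0, 0, -0.1], [0, 0, 0, 0, -0.125]]]'>/dev/null; python3 m.py
python3 steer.py '[[[0, 0, 0, 0, -0.025], [0, 0, 0, 0, -0.05], [0, 0, 0, 0, -0.075], [0, 0, 0, 0, -0.1], [0, 0, 0, 0, -0.125]]]'>/dev/null; python3 m.py
python3 steer.py '[[[0, 0, 0, 0, -0.03], [0, 0, 0, 0, -0.06], [0, 0, 0, 0, -0.09], [0, 0, 0, 0, -0.12], [0, 0, 0, 0, -0.1425]]]'>/dev/null; python3 steer.py '[[[0, 0, 0, 0, 0], [0, 0, 0, 0, 0]]]'>/dev/null; python3 m.py
```

```text
t 12.5667 yaw_y 77.80818516818762 F [-0.18782664 -0.56009531  0.53855426] M [ 0.01493184 -0.0240283  -0.03391537] q6 -2.00777989741231 w 0.04997806864927589 p [ 0.59138352 -0.06227724  0.06247162]
t 12.9833 yaw_y 77.80379987548369 F [-1.95471831  0.40622702  5.66537328] M [ 0.25014312  0.56576533 -0.04500936] q6 -2.007784437583831 w 0.008803846362394112 p [ 0.5914571  -0.06220238  0.06334143]
t 13.4 yaw_y 106.728278203867 F [-1.29653146 -1.70861224  5.43078674] M [-0.78195717  0.3244233  -0.06396133] q6 -1.5029188671940836 w 0.008918363182786177 p [ 0.59145221 -0.06258281  0.06337008]
t 13.8167 yaw_y 135.37570178737465 F [ 0.33208211 -3.55646398  4.01594512] M [-1.52576551 -0.0697837  -0.05396605] q6 -1.0029426749456043 w 0.00906200042610838 p [ 0.59163008 -0.06290631  0.06335442]
t 14.4 yaw_y 167.80281173284263 F [ 1.74930387 -4.99369134  3.55850875] M [-1.99969578 -0.66629121  0.07987968] q6 -0.43710890483322923 w 0.009116667991757374 p [ 0.59209485 -0.06311859  0.0633905 ]
```

Width 9 mm and a turn of exactly 90°. Releasing, rising and checking.

Converted, -0.12 m is -0.24, -0.09 m is -0.18.

```bash
python3 steer.py '[[[0.05, 0, 0, 0, 0], [0.05, 0, 0, 0, 0], [0.05, 0, 0, 0, 0], [0.05, 0, 0, 0, 0], [0.05, 0, 0, 0, 0]]]'>/dev/null; python3 m.py
python3 steer.py '[[[0.05, 0, 0, -0.06, 0], [0.05, 0, 0, -0.12, 0], [0.05, 0, 0, -0.18, 0], [0.05, 0, 0, -0.24, 0], [0.05, 0, 0, -0.24, 0]]]'>/dev/null; python3 steer.py '[[[0.05, 0, 0, 0, 0], [0.05, 0, 0, 0, 0]]]'>/dev/null;  python3 m.py; python3 fine.py; python3 look.py b side
```

```text
t 14.8167 yaw_y 167.74401584061596 F [-0.00669011  0.02851231 -0.32422138] M [ 0.01880609 -0.00471798  0.00862247] q6 -0.4377701915454238 w 0.0499353669206947 p [ 0.59070871 -0.06210883  0.06188971]
t 15.4 yaw_y 167.73534986973158 F [-0.57317336 -0.27227962 -0.83737217] M [ 0.01555321  0.05879841 -0.03751281] q6 -0.4377564034395986 w 0.05009392823456415 p [ 0.5903383  -0.06208225  0.1815349 ]
wrist 0.062 781 [ 0.5917 -0.0653  0.0789] dir 76.9
wrist 0.07 694 [ 0.5916 -0.0657  0.0807] dir 76.8
wrist 0.076 651 [ 0.5918 -0.0648  0.0811] dir 76.9
wrist 0.08 472 [ 0.592  -0.064   0.0822] dir 76.7
wrist arm 1484 dir -12.12357011386671 lateral at axis mm -0.04827927146687553
side 0.062 163 [ 0.5916 -0.0692  0.0764] dir 74.1
side 0.07 128 [ 0.591  -0.0692  0.0791] dir 75.5
side 0.076 96 [ 0.5912 -0.0671  0.0811] dir 76.7
side 0.08 63 [ 0.5913 -0.0649  0.0826] dir 76.1
side arm 243 dir -12.361030518867498 lateral at axis mm -0.8872758399821151
side 146 [ 0.59130949 -0.06943241  0.07787632] [0.00293014 0.012296  ] wing dir 74.90647335962686 ((592.59619140625, -65.49864959716797), (40.89384841918945, 12.342070579528809), 78.44246673583984)
```

View pics/b_side.png

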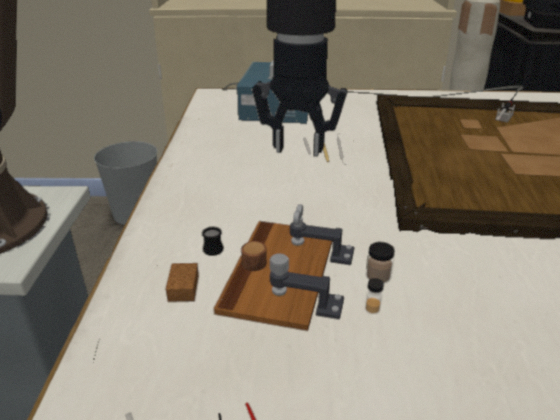

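The side view shows the wings across the arm at (299,215), everything else in place and the gripper clear. The wing direction is about 77°, and 77.7° is the aim.

```bash
python3 -c "
from station import env, optics, read_state
print(env.hand_in())"
```

```text
the job is handed in; nothing more can be done
None
```

The wing screw was turned clockwise to its stop and released, then gripped afresh, backed off about a quarter turn (within about 1°) and released. The first turn stopped 2–3° short, so I re-gripped once to reach the stop. The other things look undisturbed, and the job was handed in at about 15.6 s with the gripper clear.

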